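# Queue the resin mounts by size for the hardness tester

## Task

Line up the four round resin specimen mounts for the hardness tester: stand one on the middle of each free carrier of the rail, polished face up, in order of diameter, with the smallest right next to the steel reference block and the largest at the other end of the row. Leave the brown dropper bottle standing where it is.

Things in the scene. Friction and masses are not known exactly. Their poses are not given: they have to be found in the camera images.
- mount_25: Specimen mount 25 mm in diameter: an upright round puck of black resin, 25 mm diameter, 25 mm high, about 28 g, with a small square steel section showing in its polished top face. Loose. Origin at the centre of its underside, z up; its yaw means nothing.
- mount_30: Specimen mount 30 mm in diameter: an upright round puck of green resin, 30 mm diameter, 25 mm high, about 38 g, with a brass ring showing in its polished top face. Loose. Origin at the centre of its underside, z up; its yaw means nothing.
- mount_40: Specimen mount 40 mm in diameter: an upright round puck of dark red resin, 40 mm diameter, 25 mm high, about 65 g, with a T-shaped steel section showing in its polished top face. Loose. Origin at the centre of its underside, z up; its yaw means nothing.
- mount_50: Specimen mount 50 mm in diameter: an upright round puck of ivory white resin, 50 mm diameter, 25 mm high, about 105 g, with a round copper section crossed by a dark line showing in its polished top face. Loose. Origin at the centre of its underside, z up; its yaw means nothing.
- carrier_a: One of four identical carriers fixed on the rail: light grey plate 62 x 62 mm with a flat round black rubber pad, 56 mm diameter, on top. Its letter tells nothing of its place in the row. Origin: centre of the plate's underside, 20 mm above the table; pad top 12 mm above the origin. y runs along the rail, x across it, away from the robot. A thumb screw sticks out 13 mm at -x, below the plate.
- carrier_b: One of four identical carriers fixed on the rail: light grey plate 62 x 62 mm with a flat round black rubber pad, 56 mm diameter, on top. Its letter tells nothing of its place in the row. Origin: centre of the plate's underside, 20 mm above the table; pad top 12 mm above the origin. y runs along the rail, x across it, away from the robot. A thumb screw sticks out 13 mm at -x, below the plate.
- carrier_c: One of four identical carriers fixed on the rail: light grey plate 62 x 62 mm with a flat round black rubber pad, 56 mm diameter, on top. Its letter tells nothing of its place in the row. Origin: centre of the plate's underside, 20 mm above the table; pad top 12 mm above the origin. y runs along the rail, x across it, away from the robot. A thumb screw sticks out 13 mm at -x, below the plate.
- carrier_d: One of four identical carriers fixed on the rail: light grey plate 62 x 62 mm with a flat round black rubber pad, 56 mm diameter, on top. Its letter tells nothing of its place in the row. Origin: centre of the plate's underside, 20 mm above the table; pad top 12 mm above the origin. y runs along the rail, x across it, away from the robot. A thumb screw sticks out 13 mm at -x, below the plate.
- reference: Reference carrier, fixed, at the left or the right end of the row of five carriers: blue plate 62 x 62 mm with a bright steel hardness reference block, 50 mm diameter, in a black collar. Origin as for the carriers; top of block 24 mm above it. The four free carriers follow along the straight rail, 66 to 78 mm apart centre to centre.
- bottle: Brown glass dropper bottle with paper label and black cap, standing among the mounts: 34 mm diameter, 76 mm high, 75 g, loose. Origin at the centre of its underside, z up. To be left where it stands.
Mind the look-alikes: they are no part of the job. Leave any purple look-alike of the mount_50 alone. Several things have the shape of the mount_25; the one meant has the colours described above.

How it is judged:
By the outcome, as a careful person would: the job done as asked, in the order asked, and still so for the second after the job is handed in, with the robot touching nothing.
It also fails if it takes over 101 s, if anything falls off the work surface, if the arm or the gripper's body presses on something with over 40 N, if the wrist force passes 120 N, or if a joint passes its speed limit or range.

## Robot

A 6-joint arm with a two-finger parallel gripper is mounted at the origin on the work surface. World frame = base frame: x ahead of the robot, y to its left, z up, the work surface at z = 0. Lengths are in m, angles in rad, forces in N, time in s.
With the tool pointing down it reaches from about 0.325 to 0.85 m from the base axis. Payload 4.4 kg.
Tool frame: the origin (TCP) lies at the very end of the fingers, on their centre line; the grasp point (between the pads) lies 19 mm behind it; z points along the fingers, y is the direction in which the jaws open and shut (so a half turn about z gives the same grasp; the last joint's range is limited). The gripper opens to 94 mm and grips with 3 to 60 N. Pads are 16 mm wide; open, the fingers measure 119 mm over their backs; the gripper's body (75 mm by 177 mm) begins 78 mm behind the grasp point.
Start: joints at [-1.319, 0.207, 1.542, -0, 1.393, -0.15], TCP at [0.225, -0.529, 0.205] pointing down, gripper open.
Joint ranges: [-2.73, 2.73], [-0.86, 2.22], [0.23, 2.46], [-1.11, 4.25], [0.08, 2.63], [-2.82, 2.82]. Speed limits (rad/s): [2.79, 2.79, 3.14, 3.14, 3.14, 3.14].

## Interface

Orientations are given as [roll, pitch, yaw] about the fixed x, y, z axes, in that order (R = Rz(yaw) Ry(pitch) Rx(roll)).
In Python, from station import r gives the robot as it stands.
- The arm moves only by the tool send_rows, never from a script. Its argument "plan" is a list of rows, each an object of numbers: "dx", "dy", "dz": the shift along the tool's x, y, z in m; "spin": the turn about the tool's z in rad. A call has 1 to 8 rows; each row shifts and turns the pose as measured when the row begins, along the tool's axes as they then stand; what a row does not reach is not made up. A row lasts 1/10 s, in which the tool goes at most 50 mm and 8.59 degrees, less where a joint would pass 70% of its speed; a pose out of reach is approached as far as the arm can. A call is refused whole if a number of a shift passes 0.05 or a number of a turn 0.15, either way. A call with a gripper value outside its range is refused whole. "fingers" is the opening in per cent of the stroke, from 0 (shut) to 100 (fully open), set as the call begins (left out, the last holds). The fingers move at their own pace and stop on an object; the grip force is fixed at half the most. Time passes only in rows, so rows that do not move let the fingers close. It gives the time, the measured TCP pose, the force and the opening at its end, in the units of the state.
- r.get_obs(): the state, without advancing time (a new reading comes with each control period).
- r.camera(name): name is "scene" or "side" or "wrist"; returns a dict with "frame" (480x640x3 uint8, red, green, blue), "z_map" (480x640 float32, m along the optical axis (not along the pixel's ray), 0 where there is no reading), "intrinsics" (3x3 intrinsics, pixels), "R" (3x3) and "t" (3): a world point X has camera coordinates R X + t. Camera axes: x right, y down, z forward; pixel columns grow to the right and rows downward; lengths in m; the calibration is good to about 2 mm. A picture is of the moment at which its call begins.
- r.hand_in(): hands the job in, once; it reports no verdict.
The state is a dict: "clock": time; "joint_pos": joint angles; "joint_vel": joint speeds; "joint_torque": joint torques, N m; "tcp_pos": TCP position; "tcp_rot": TCP orientation; "contact_force": force on the tool from outside, world axes, zero at the start; "torque": the same for the moment, N m; "width": opening from 0.0 (shut) to 1.0 (fully open).
Only numpy, scipy, OpenCV 4.12 (cv2) and the standard library are available. Lean on these libraries where they do the work, as an engineer would, in place of code of your own. Each camera call takes 0.05 s, during which the arm holds its last target. There are 200 camera calls.

## Working session

There is one attempt and no reset: what is moved stays moved. The work goes in short steps, Python scripts to look and compute and a tool call to move; the robot and the scene stay as the last step left them, time stands still between calls to the robot, and variables do not carry over. Pictures are saved under pics/ and viewed, about 12 in all and at most 16, crops included, and the job is handed in when it is done.

Besides the shell and the picture viewer there is one more tool, called after ">>>" as name([rows], argument=value, ...), one row to a line, values as JSON. send_rows: Moves the arm, as the interface text tells. Its arguments: {"type":"object","properties":{"plan":{"type":"array","items":{"type":"object","properties":{"dx":{"type":"number"},"dy":{"type":"number"},"dz":{"type":"number"},"spin":{"type":"number"}}}},"fingers":{"type":"number"}},"required":["plan"]}

```bash
mkdir -p pics; ls
python3 - <<'E'
from station import r
import cv2,numpy as np
o=r.get_obs();print({k:np.round(v,3).tolist() for k,v in o.items()})
for n in("scene","side","wrist"):
    c=r.camera(n);np.savez(f"pics/{n}0.npz",**c)
    cv2.imwrite(f"pics/{n}0.png",c["frame"][:,:,::-1]);print(n,c["intrinsics"][0],np.round(-c["R"].T@c["t"],3),np.round(c["R"],2).tolist())
E
```

```text
pics
{'clock': 0.0, 'joint_pos': [-1.32, 0.207, 1.543, 0.0, 1.394, -0.151], 'joint_vel': [0.001, -0.0, 0.0, 0.001, 0.001, -0.001], 'joint_torque': [0.002, -37.088, -28.141, 0.07, 0.036, -0.0], 'tcp_pos': [0.225, -0.528, 0.204], 'tcp_rot': [-3.139, -0.0, 0.402], 'contact_force': [-0.488, 0.735, -0.477], 'torque': [0.032, -0.06, 0.021], 'width': 0.999}
scene [445.77435442   0.         325.67961849] [ 1.158 -0.036  0.657] [[0.04, 1.0, 0.02], [0.7, -0.01, -0.71], [-0.71, 0.04, -0.7]]
side [533.73670117   0.         314.48947656] [ 0.335 -0.617  0.544] [[0.95, -0.31, -0.02], [-0.21, -0.58, -0.79], [0.23, 0.75, -0.62]]
wrist [330.83406366   0.         322.07895206] [ 0.292 -0.5    0.383] [[0.39, -0.92, -0.0], [-0.89, -0.38, 0.25], [-0.23, -0.1, -0.97]]
```

View pics/scene0.png

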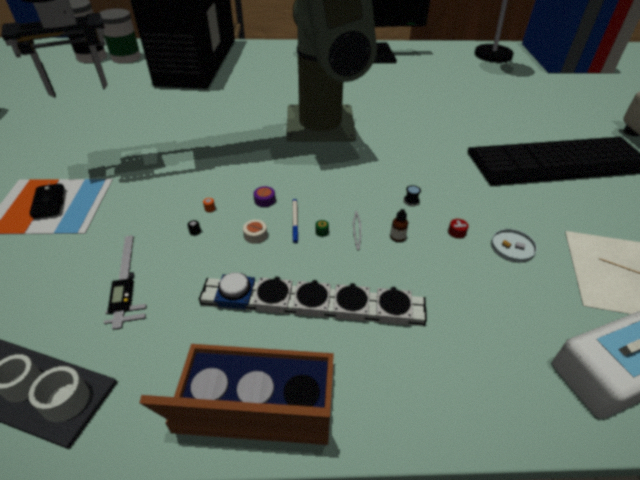

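View pics/side0.png

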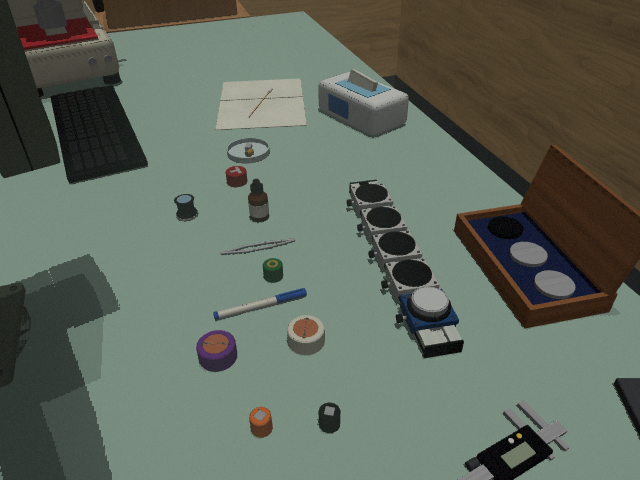

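Candidates, scene/side pixels:
- **mount_25:** black puck (194,227)/(329,416). Look-alikes are the orange one (209,204)/(261,421) and the black spool with a blue top (413,193)/(185,206).
- **mount_50:** ivory (255,230)/(306,333), not purple (264,195)/(217,350).
- **mount_30:** green (322,227)/(273,269).
- **mount_40:** red (458,228)/(236,176).
- **Bottle:** (399,226)/(258,201).
- **Reference block:** at the -y end (234,288).

Next: measure and take one crop.

```bash
cat > h.py <<'E'
import numpy as np,cv2
def world(c):
    K,R,t,z=c["intrinsics"],c["R"],c["t"],c["z_map"]
    v,u=np.indices(z.shape)
    P=np.stack([(u-K[0,2])/K[0,0]*z,(v-K[1,2])/K[1,1]*z,z],-1)
    return (P-t)@R
def onplane(c,u,v,h):
    d=c["R"].T@np.linalg.solve(c["intrinsics"],np.array([u,v,1.]));o=-c["R"].T@c["t"]
    return o+d*(h-o[2])/d[2]
def tops(c,h,tol=.004,amin=15,box=(.3,.75,-.45,.3)):
    """components of the pixels at height h: centre by circle in xy"""
    W=world(c);m=(abs(W[...,2]-h)<tol)&(W[...,0]>box[0])&(W[...,0]<box[1])&(W[...,1]>box[2])&(W[...,1]<box[3])
    n,l,s,cen=cv2.connectedComponentsWithStats(m.astype(np.uint8))
    for i in range(1,n):
        if s[i,4]<amin: continue
        p=W[l==i][:,:2].astype(np.float32);(x,y),q=cv2.minEnclosingCircle(p)
        print(np.round(cen[i]),"n",s[i,4],"circ",np.round([x,y,q*2],4),"mean",np.round(p.mean(0),4),"rgb",np.median(c["frame"][l==i],0))
E
python3 - <<'E'
from h import *
for n in("scene","side"):
    c=dict(np.load(f"pics/{n}0.npz"))
    W=world(c);print(n,"table",[np.round(W[v,u],4) for u,v in ([(350,260),(280,215)] if n=="scene" else [(330,250),(250,380)])])
    print("25");tops(c,.025)
    print("32");tops(c,.032,.003,60)
    print("44");tops(c,.044,.004,60)
im=cv2.imread("pics/side0.png")[150:450,160:480];sc=cv2.imread("pics/scene0.png")[180:330,180:480]
a=cv2.resize(im,None,fx=1.25,fy=1.25,interpolation=3);a=cv2.resize(im,(400,375));b=cv2.resize(sc,(400,200));b=cv2.copyMakeBorder(b,0,175,0,0,0)
cv2.imwrite("pics/crop1.png",cv2.resize(im,(640,600),interpolation=3))
E
```

```text
scene table [array([ 0.54 ,  0.049, -0.001]), array([ 0.3997, -0.0977, -0.0006])]
25
[264. 193.] n 246 circ [ 0.3491 -0.1358  0.0516] mean [ 0.3508 -0.1355] rgb [100.  59.  71.]
[411. 195.] n 28 circ [0.3579 0.2039 0.0277] mean [0.365  0.2009] rgb [6.5 7.  7.5]
[208. 201.] n 63 circ [ 0.3778 -0.2568  0.0248] mean [ 0.3788 -0.2566] rgb [150.  95.  65.]
[458. 225.] n 172 circ [0.4632 0.2864 0.0418] mean [0.4646 0.2838] rgb [113.   44.5  42. ]
[192. 224.] n 81 circ [ 0.4535 -0.2775  0.028 ] mean [ 0.4541 -0.2775] rgb [57. 61. 58.]
[254. 228.] n 313 circ [ 0.4665 -0.1473  0.0509] mean [ 0.4678 -0.1476] rgb [148. 125. 107.]
[321. 224.] n 108 circ [ 0.4581 -0.0069  0.0314] mean [ 0.4596 -0.007 ] rgb [66. 81. 33.]
[398. 233.] n 46 circ [0.4813 0.1536 0.0318] mean [0.4884 0.151 ] rgb [68. 67. 61.]
[236. 297.] n 272 circ [ 0.6342 -0.17    0.0849] mean [ 0.6516 -0.1656] rgb [17. 37. 64.]
[261. 281.] n 38 circ [ 0.6236 -0.1198  0.035 ] mean [ 0.6176 -0.1229] rgb [131. 134. 129.]
[288. 284.] n 46 circ [ 0.629  -0.076   0.0284] mean [ 0.6259 -0.0733] rgb [122. 125. 118.]
[310. 302.] n 291 circ [ 
[... 2583 characters left out ...]
9.] n 127 circ [0.3544 0.2046 0.0361] mean [0.355 0.202] rgb [49. 56. 56.]
[258. 206.] n 60 circ [0.4729 0.1491 0.0341] mean [0.4711 0.1414] rgb [74.5 77.  70.5]
[384. 217.] n 668 circ [0.66   0.0375 0.0808] mean [0.6599 0.0368] rgb [28. 32. 30.]
[397. 243.] n 815 circ [ 0.6519 -0.0321  0.0809] mean [ 0.6503 -0.034 ] rgb [26. 29. 27.]
[412. 273.] n 972 circ [ 0.6412 -0.1042  0.085 ] mean [ 0.6413 -0.1052] rgb [24. 26. 25.]
[430. 316.] n 318 circ [ 0.6316 -0.1818  0.0721] mean [ 0.626  -0.1901] rgb [22.  24.  24.5]
44
[257. 199.] n 120 circ [0.4743 0.1516 0.033 ] mean [0.4724 0.1431] rgb [56. 44. 35.]
[430. 300.] n 830 circ [ 0.6324 -0.1721  0.0527] mean [ 0.6317 -0.174 ] rgb [157. 159. 154.]
```

View pics/crop1.png

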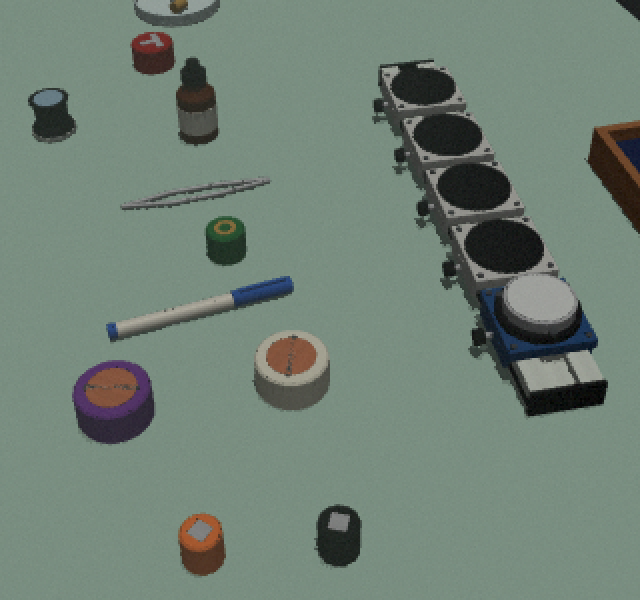

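The crop settles the choice: black puck with the steel square at (339,535), ivory at (291,368), green with the ring at (226,240), red with the T at (152,52). Reference is at (540,325). I'll refine the pad centres and turn the tool so that the jaws open across the rail.

```bash
cat >> h.py <<'E'
def pads(c,h=.032,thr=60):
    """dark round pads: ellipse centre -> ray onto the pad plane"""
    W=world(c);g=c["frame"].max(2)
    m=((g<thr)&(abs(W[...,2]-h)<.006)&(W[...,0]>.58)&(W[...,0]<.72)&(W[...,1]>-.14)&(W[...,1]<.17)).astype(np.uint8)
    m=cv2.morphologyEx(m,cv2.MORPH_OPEN,np.ones((5,5)))
    out=[]
    for k in cv2.findContours(m,0,1)[0]:
        if cv2.contourArea(k)<150: continue
        p=np.array([onplane(c,*q,h)[:2] for q in cv2.convexHull(k)[:,0].astype(float)],np.float32)
        (x,y),q=cv2.minEnclosingCircle(p);M=cv2.moments(k);e=onplane(c,M["m10"]/M["m00"],M["m01"]/M["m00"],h)
        out.append((y,x,2*q,e[0],e[1]))
    for o in sorted(out): print("pad x,y",np.round([o[1],o[0]],4),"d",round(o[2],4),"moment",np.round(o[3:],4))
def go(x,y,z,yaw=1.44):
    from station import r
    o=r.get_obs();p=o["tcp_pos"];ro,pi,ya=o["tcp_rot"]
    d=np.array([x,y,z])-p;c,s=np.cos(ya),np.sin(ya)
    print("tcp",np.round(p,4),"yaw",round(ya,4),"w",round(o["width"],3),"F",np.round(o["contact_force"],1),"t",o["clock"],"| move",np.round([c*d[0]+s*d[1],s*d[0]-c*d[1],-d[2]],4),"spin",round(ya-yaw,3))
E
python3 - <<'E'
from h import *
for n in("scene","side"):
    c=dict(np.load(f"pics/{n}0.npz"));print(n);pads(c)
E
```

```text
scene
pad x,y [ 0.643  -0.1009] d 0.0558 moment [ 0.6442 -0.1008]
pad x,y [ 0.6532 -0.0302] d 0.0551 moment [ 0.6539 -0.0301]
pad x,y [0.6627 0.041 ] d 0.0557 moment [0.6636 0.04  ]
pad x,y [0.6723 0.1162] d 0.0566 moment [0.6734 0.1158]
side
pad x,y [ 0.6415 -0.1039] d 0.059 moment [ 0.6409 -0.1047]
pad x,y [ 0.6503 -0.033 ] d 0.0595 moment [ 0.6509 -0.0339]
pad x,y [0.6597 0.0375] d 0.0597 moment [0.6604 0.0365]
pad x,y [0.6696 0.113 ] d 0.0601 moment [0.6696 0.1126]
```

>>> send_rows([
  {"dz": -0.02,"spin": -0.148},
  {"dz": -0.02,"spin": -0.148},
  {"dz": -0.02,"spin": -0.148},
  {"dz": -0.02,"spin": -0.148},
  {"spin": -0.148},
  {"spin": -0.148},
  {"spin": -0.148},
  {},
], fingers=50)

```text
invalid input
```

```bash
python3 -c "
from h import *
go(.53,-.14,.32)"
```

```text
tcp [ 0.2247 -0.5286  0.2045] yaw 0.4018 w 0.999 F [-1.   0.4  0.2] t 0.15 | move [ 0.433  -0.2383 -0.1155] spin -1.038
```

>>> send_rows([
  {"dx": 0,"dy": 0,"dz": -0.02,"spin": -0.148},
  {"dx": 0,"dy": 0,"dz": -0.02,"spin": -0.148},
  {"dx": 0,"dy": 0,"dz": -0.02,"spin": -0.148},
  {"dx": 0,"dy": 0,"dz": -0.02,"spin": -0.148},
  {"dx": 0,"dy": 0,"dz": 0,"spin": -0.148},
  {"dx": 0,"dy": 0,"dz": 0,"spin": -0.148},
  {"dx": 0,"dy": 0,"dz": 0,"spin": -0.148},
], fingers=50)

```text
clock: 0.85
tcp_pos: [0.2242, -0.5265, 0.2837]
tcp_rot: [-3.138, -0.009, 1.456]
contact_force: [-0.5, -0.1, 0.4]
width: 0.503
```

```bash
python3 -c "
from h import *
go(.53,-.14,.32)"
```

```text
tcp [ 0.2242 -0.5265  0.2837] yaw 1.4556 w 0.503 F [-0.5 -0.1  0.4] t 0.85 | move [ 0.419   0.2594 -0.0363] spin 0.016
```

>>> send_rows([
  {"dx": 0.042,"dy": 0.026,"dz": -0.004,"spin": 0.016},
  {"dx": 0.042,"dy": 0.026,"dz": -0.004,"spin": 0},
  {"dx": 0.042,"dy": 0.026,"dz": -0.004,"spin": 0},
  {"dx": 0.042,"dy": 0.026,"dz": -0.004,"spin": 0},
  {"dx": 0.042,"dy": 0.026,"dz": -0.004,"spin": 0},
  {"dx": 0.042,"dy": 0.026,"dz": -0.004,"spin": 0},
  {"dx": 0.042,"dy": 0.026,"dz": -0.004,"spin": 0},
  {"dx": 0.042,"dy": 0.026,"dz": -0.004,"spin": 0},
])

```text
clock: 1.65
tcp_pos: [0.4736, -0.2185, 0.3144]
tcp_rot: [-3.134, -0.013, 1.428]
contact_force: [0.8, -1.2, -0.2]
width: 0.502
```

>>> send_rows([
  {"dx": 0.042,"dy": 0.026,"dz": -0.004,"spin": 0},
  {"dx": 0.042,"dy": 0.026,"dz": 0,"spin": 0},
  {"dx": 0,"dy": 0,"dz": 0,"spin": 0},
  {"dx": 0,"dy": 0,"dz": 0,"spin": 0},
])

```text
clock: 2.05
tcp_pos: [0.5395, -0.1356, 0.3183]
tcp_rot: [-3.134, -0.014, 1.438]
contact_force: [-0.1, -0.3, 0.0]
width: 0.503
```

Run:
```python
from h import *
from station import r
go(.4525,-.279,.12)
c=r.camera("wrist");np.savez("pics/wrist1.npz",**c);cv2.imwrite("pics/wrist1.png",c["frame"][:,:,::-1])
tops(c,.025,.004,150);pads(c)
```

```text
tcp [ 0.5395 -0.1356  0.3183] yaw 1.4382 w 0.503 F [-0.1 -0.3  0. ] t 2.05 | move [-0.1536 -0.0673  0.1983] spin -0.002
[401.  22.] n 532 circ [0.6709 0.1    0.0693] mean [0.6675 0.0914] rgb [182. 183. 172.]
[393.  75.] n 592 circ [0.6626 0.0392 0.0855] mean [0.6528 0.0312] rgb [205. 204. 193.]
[396. 126.] n 659 circ [ 0.6534 -0.0318  0.086 ] mean [ 0.6508 -0.0321] rgb [209. 208. 197.]
[253. 128.] n 391 circ [ 0.459  -0.0079  0.03  ] mean [ 0.4594 -0.0081] rgb [ 38. 119.  60.]
[393. 180.] n 572 circ [ 0.6438 -0.1029  0.0855] mean [ 0.641  -0.1021] rgb [194. 195. 184.]
[385. 222.] n 386 circ [ 0.634  -0.1709  0.0851] mean [ 0.625  -0.1599] rgb [ 34.  72. 118.]
[276. 228.] n 883 circ [ 0.467  -0.1496  0.0501] mean [ 0.4672 -0.1489] rgb [177. 151. 131.]
[196. 230.] n 879 circ [ 0.3501 -0.1375  0.0506] mean [ 0.3507 -0.1364] rgb [106.  57.  93.]
[232. 304.] n 191 circ [ 0.3785 -0.2585  0.0251] mean [ 0.379  -0.2578] rgb [206. 113.  22.]
pad x,y [ 0.6426 -0.1028] d 0.0554 moment [ 0.6424 -0.1024]
pad x,y [ 0.6521 -0.0323] d 0.056 moment [ 0.6525 -0.0317]
pad x,y [0.6614 0.038 ] d 0.0559 moment [0.6623 0.0384]
pad x,y [0.6713 0.1108] d 0.0545 moment [0.6699 0.1019]
```

View pics/wrist1.png

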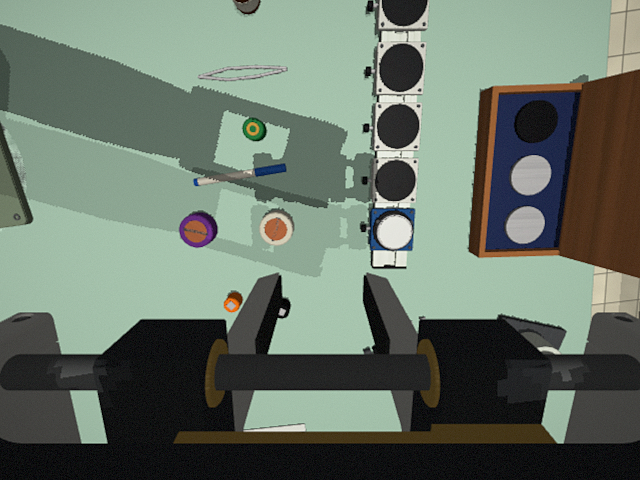

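The wrist view agrees with the mean of the two fixed views. It shows the fingers at (265,320)/(385,320), the ivory mount at (276,228), the green at (253,128), the black at (284,308), and the pads at (395,180) and up. Now going for mount_25.

>>> send_rows([
  {"dx": -0.031,"dy": -0.0135,"dz": 0.03,"spin": 0},
  {"dx": -0.031,"dy": -0.0135,"dz": 0.03,"spin": 0},
  {"dx": -0.031,"dy": -0.0135,"dz": 0.03,"spin": 0},
  {"dx": -0.031,"dy": -0.0135,"dz": 0.03,"spin": 0},
  {"dx": -0.031,"dy": -0.0135,"dz": 0.03,"spin": 0},
  {"dx": 0,"dy": 0,"dz": 0,"spin": 0},
  {"dx": 0,"dy": 0,"dz": 0,"spin": 0},
])

```text
clock: 2.8
tcp_pos: [0.4415, -0.291, 0.1629]
tcp_rot: [-3.138, -0.013, 1.423]
contact_force: [0.1, -0.3, -0.1]
width: 0.501
```

```bash
python3 -c "
from h import *
go(.453,-.2785,.05)"
```

```text
tcp [ 0.4415 -0.291   0.1629] yaw 1.4231 w 0.501 F [ 0.1 -0.3 -0.1] t 2.8 | move [0.014  0.0096 0.1129] spin -0.017
```

>>> send_rows([
  {"dx": 0.013,"dy": 0.009,"dz": 0.03,"spin": -0.017},
  {"dx": 0,"dy": 0,"dz": 0.03,"spin": 0},
  {"dx": 0,"dy": 0,"dz": 0.03,"spin": 0},
  {"dx": 0,"dy": 0,"dz": 0.015,"spin": 0},
  {"dx": 0,"dy": 0,"dz": 0,"spin": 0},
  {"dx": 0,"dy": 0,"dz": 0,"spin": 0},
])

```text
clock: 3.4
tcp_pos: [0.4583, -0.2827, 0.0646]
tcp_rot: [3.13, -0.004, 1.438]
contact_force: [1.0, -1.0, -0.0]
width: 0.5
```

```bash
python3 -c "
from h import *
go(.453,-.2785,.005)"
```

```text
tcp [ 0.4583 -0.2827  0.0646] yaw 1.438 w 0.5 F [ 1. -1. -0.] t 3.4 | move [ 0.0035 -0.0058  0.0596] spin -0.002
```

>>> send_rows([
  {"dx": 0.0035,"dy": -0.0055,"dz": 0.02,"spin": 0},
  {"dx": 0,"dy": 0,"dz": 0.02,"spin": 0},
  {"dx": 0,"dy": 0,"dz": 0.01,"spin": 0},
  {"dx": 0,"dy": 0,"dz": 0,"spin": 0},
  {"dx": 0,"dy": 0,"dz": 0,"spin": 0},
])

```text
clock: 3.9
tcp_pos: [0.4612, -0.2835, 0.0231]
tcp_rot: [3.115, 0.005, 1.439]
contact_force: [0.2, -0.5, 0.2]
width: 0.504
```

```bash
python3 -c "
from h import *
go(.453,-.2785,.005)
from station import r
print(r.get_obs()['tcp_rot'])"
```

```text
tcp [ 0.4612 -0.2835  0.0231] yaw 1.4388 w 0.504 F [ 0.2 -0.5  0.2] t 3.9 | move [ 0.0039 -0.0088  0.0181] spin -0.001
[3.11470025 0.00548484 1.43883308]
```

>>> send_rows([
  {"dx": 0.004,"dy": -0.009,"dz": 0,"spin": 0},
  {"dx": 0,"dy": 0,"dz": 0.008,"spin": 0},
])

```text
clock: 4.1
tcp_pos: [0.4547, -0.28, 0.0177]
tcp_rot: [3.11, 0.009, 1.439]
contact_force: [0.0, -0.2, -0.6]
width: 0.5
```

```bash
python3 -c "
from h import *
go(.453,-.2785,.005)
from station import r
o=r.get_obs();print(o['tcp_rot'],o['joint_vel'])"
```

```text
tcp [ 0.4547 -0.28    0.0177] yaw 1.439 w 0.5 F [ 0.  -0.2 -0.6] t 4.1 | move [ 0.0012 -0.0019  0.0127] spin -0.001
[3.10967993 0.00881547 1.43904548] [ 0.00110636  0.15151609 -0.00599414  0.00348165 -0.19111308 -0.00056718]
```

```bash
cat >> h.py <<'E'
def go(x,y,z,yaw=1.44):
    from station import r
    from scipy.spatial.transform import Rotation as T
    o=r.get_obs();p=o["tcp_pos"];e=o["tcp_rot"];R=T.from_euler("xyz",e)
    print("tcp",np.round(p,4),"rot",np.round(e,3),"tiltz",np.round(R.as_matrix()[:2,2],3),"w",round(o["width"],3),"F",np.round(o["contact_force"],1),"t",round(o["clock"],2),"| move",np.round(R.inv().apply(np.array([x,y,z])-p),4),"spin",round(e[2]-yaw,3))
E
python3 -c "
from h import *
go(.453,-.2785,.005)"
```

```text
tcp [ 0.4547 -0.28    0.0177] rot [3.11  0.009 1.439] tiltz [ 0.03  -0.013] w 0.5 F [ 0.  -0.2 -0.6] t 4.1 | move [ 0.0013 -0.0023  0.0127] spin -0.001
```

>>> send_rows([
  {"dx": 0.0005,"dy": -0.0015,"dz": 0.007,"spin": 0},
  {"dx": 0,"dy": 0,"dz": 0.003,"spin": 0},
])

```text
clock: 4.3
tcp_pos: [0.4532, -0.2793, 0.0072]
tcp_rot: [3.109, 0.009, 1.439]
contact_force: [-1.0, 0.8, -0.2]
width: 0.5
```

```bash
python3 -c "
from h import *
go(.453,-.2785,.005)"
```

```text
tcp [ 0.4532 -0.2793  0.0072] rot [3.109 0.009 1.439] tiltz [ 0.031 -0.013] w 0.5 F [-1.   0.8 -0.2] t 4.3 | move [ 0.0007 -0.0004  0.0022] spin -0.001
```

>>> send_rows([
  {"dx": 0,"dy": 0,"dz": 0,"spin": 0},
  {"dx": 0,"dy": 0,"dz": 0,"spin": 0},
  {"dx": 0,"dy": 0,"dz": 0,"spin": 0},
  {"dx": 0,"dy": 0,"dz": 0,"spin": 0},
  {"dx": 0,"dy": 0,"dz": 0,"spin": 0},
  {"dx": 0,"dy": 0,"dz": 0,"spin": 0},
], fingers=0)

```text
clock: 4.9
tcp_pos: [0.453, -0.2791, 0.0063]
tcp_rot: [3.11, 0.008, 1.439]
contact_force: [-0.2, -0.2, -1.2]
width: 0.255
```

```bash
python3 -c "
from h import *
go(.6425,-.1025,.12)"
```

```text
tcp [ 0.453  -0.2791  0.0063] rot [3.11  0.008 1.439] tiltz [ 0.03  -0.012] w 0.255 F [-0.2 -0.2 -1.2] t 4.9 | move [ 0.199   0.1681 -0.1101] spin -0.001
```

>>> send_rows([
  {"dx": 0,"dy": 0,"dz": -0.03,"spin": 0},
  {"dx": 0,"dy": 0,"dz": -0.03,"spin": 0},
  {"dx": 0,"dy": 0,"dz": -0.03,"spin": 0},
  {"dx": 0.02,"dy": 0.017,"dz": -0.01,"spin": 0},
  {"dx": 0.037,"dy": 0.031,"dz": 0,"spin": 0},
  {"dx": 0.037,"dy": 0.031,"dz": 0,"spin": 0},
  {"dx": 0.037,"dy": 0.031,"dz": 0,"spin": 0},
  {"dx": 0.037,"dy": 0.031,"dz": 0,"spin": 0},
])

```text
clock: 5.7
tcp_pos: [0.6143, -0.1306, 0.1143]
tcp_rot: [3.11, 0.009, 1.427]
contact_force: [0.8, -0.9, -0.0]
width: 0.257
```

```bash
python3 -c "
from h import *
go(.6425,-.1025,.10)"
```

```text
tcp [ 0.6143 -0.1306  0.1143] rot [3.11  0.009 1.427] tiltz [ 0.03  -0.014] w 0.257 F [ 0.8 -0.9 -0. ] t 5.7 | move [0.032  0.0234 0.0147] spin -0.013
```

>>> send_rows([
  {"dx": 0.024,"dy": 0.018,"dz": 0.01,"spin": -0.013},
  {"dx": 0.008,"dy": 0.005,"dz": 0.01,"spin": 0},
  {"dx": 0,"dy": 0,"dz": 0.01,"spin": 0},
  {"dx": 0,"dy": 0,"dz": 0,"spin": 0},
])

```text
clock: 6.1
tcp_pos: [0.6467, -0.097, 0.0834]
tcp_rot: [3.108, 0.01, 1.447]
contact_force: [0.1, -0.5, -1.0]
width: 0.257
```

```bash
python3 -c "
from h import *
go(.6425,-.1025,.06)"
```

```text
tcp [ 0.6467 -0.097   0.0834] rot [3.108 0.01  1.447] tiltz [ 0.032 -0.014] w 0.257 F [ 0.1 -0.5 -1. ] t 6.1 | move [-0.0057 -0.0042  0.0233] spin 0.007
```

>>> send_rows([
  {"dx": -0.0057,"dy": -0.0042,"dz": 0.01,"spin": 0.007},
  {"dx": 0,"dy": 0,"dz": 0.01,"spin": 0},
  {"dx": 0,"dy": 0,"dz": 0.003,"spin": 0},
  {"dx": 0,"dy": 0,"dz": 0,"spin": 0},
])

```text
clock: 6.5
tcp_pos: [0.6382, -0.1075, 0.0576]
tcp_rot: [3.111, 0.01, 1.433]
contact_force: [0.3, -0.7, -1.0]
width: 0.253
```

```bash
python3 -c "
from h import *
go(.6425,-.103,.0385)"
```

```text
tcp [ 0.6382 -0.1075  0.0576] rot [3.111 0.01  1.433] tiltz [ 0.029 -0.014] w 0.253 F [ 0.3 -0.7 -1. ] t 6.5 | move [0.0052 0.0031 0.0191] spin -0.007
```

>>> send_rows([
  {"dx": 0,"dy": 0,"dz": 0,"spin": 0},
  {"dx": 0,"dy": 0,"dz": 0,"spin": 0},
])

```text
clock: 6.7
tcp_pos: [0.6381, -0.1085, 0.0579]
tcp_rot: [3.111, 0.01, 1.432]
contact_force: [0.2, 0.0, 0.3]
width: 0.257
```

```bash
python3 -c "
from h import *
go(.6425,-.103,.0385)"
```

```text
tcp [ 0.6381 -0.1085  0.0579] rot [3.111 0.01  1.432] tiltz [ 0.029 -0.014] w 0.257 F [0.2 0.  0.3] t 6.7 | move [0.0062 0.003  0.0194] spin -0.008
```

>>> send_rows([
  {"dx": 0.0033,"dy": 0.0018,"dz": 0.004,"spin": -0.004},
  {"dx": 0,"dy": 0,"dz": 0.004,"spin": 0},
  {"dx": 0,"dy": 0,"dz": 0,"spin": 0},
  {"dx": 0,"dy": 0,"dz": 0,"spin": 0},
])

```text
clock: 7.1
tcp_pos: [0.642, -0.1052, 0.0505]
tcp_rot: [3.108, 0.011, 1.437]
contact_force: [-0.1, -0.4, -0.4]
width: 0.258
```

```bash
python3 -c "
from h import *
go(.6425,-.103,.0385)"
```

```text
tcp [ 0.642  -0.1052  0.0505] rot [3.108 0.011 1.437] tiltz [ 0.032 -0.015] w 0.258 F [-0.1 -0.4 -0.4] t 7.1 | move [ 0.0023 -0.0002  0.012 ] spin -0.003
```

>>> send_rows([
  {"dx": 0.0015,"dy": -0.0001,"dz": 0.004,"spin": 0},
  {"dx": 0,"dy": 0,"dz": 0.003,"spin": 0},
  {"dx": 0,"dy": 0,"dz": 0.003,"spin": 0},
  {"dx": 0,"dy": 0,"dz": 0,"spin": 0},
  {"dx": 0,"dy": 0,"dz": 0,"spin": 0},
])

```text
clock: 7.6
tcp_pos: [0.6423, -0.1034, 0.0394]
tcp_rot: [3.109, 0.011, 1.437]
contact_force: [-0.4, 0.6, 0.1]
width: 0.253
```

```bash
python3 -c "
from h import *
go(.6425,-.103,.0385)"
```

```text
tcp [ 0.6423 -0.1034  0.0394] rot [3.109 0.011 1.437] tiltz [ 0.031 -0.015] w 0.253 F [-0.4  0.6  0.1] t 7.6 | move [0.0004 0.0001 0.0009] spin -0.003
```

>>> send_rows([
  {"dx": 0,"dy": 0,"dz": 0.0006,"spin": 0},
  {"dx": 0,"dy": 0,"dz": 0,"spin": 0},
])

```text
clock: 7.8
tcp_pos: [0.6423, -0.1035, 0.0387]
tcp_rot: [3.109, 0.011, 1.437]
contact_force: [-0.3, -0.4, -0.3]
width: 0.258
```

>>> send_rows([
  {"dx": 0,"dy": 0,"dz": 0,"spin": 0},
  {"dx": 0,"dy": 0,"dz": 0,"spin": 0},
  {"dx": 0,"dy": 0,"dz": 0,"spin": 0},
  {"dx": 0,"dy": 0,"dz": 0,"spin": 0},
], fingers=55)

```text
clock: 8.2
tcp_pos: [0.6429, -0.1037, 0.0395]
tcp_rot: [3.107, 0.011, 1.437]
contact_force: [-0.4, -0.2, -0.2]
width: 0.539
```

>>> send_rows([
  {"dx": 0,"dy": 0,"dz": -0.02,"spin": 0},
  {"dx": 0,"dy": 0,"dz": -0.03,"spin": 0},
  {"dx": 0,"dy": 0,"dz": -0.02,"spin": 0},
  {"dx": 0,"dy": 0,"dz": 0,"spin": 0},
  {"dx": 0,"dy": 0,"dz": 0,"spin": 0},
])

```text
clock: 8.7
tcp_pos: [0.6393, -0.1023, 0.1099]
tcp_rot: [3.11, 0.01, 1.437]
contact_force: [-0.3, -0.4, -0.3]
width: 0.552
```

Run:
```python
from h import *
from station import r
go(.4585,-.0075,.10)
for n in("scene","side"):
    c=r.camera(n);print(n);tops(c,.057,.004,15,(.6,.7,-.14,.15))
```

```text
tcp [ 0.6393 -0.1023  0.1099] rot [3.11  0.01  1.437] tiltz [ 0.029 -0.014] w 0.552 F [-0.3 -0.4 -0.3] t 8.7 | move [ 0.0699 -0.1921  0.0032] spin -0.003
scene
[271. 281.] n 120 circ [ 0.6409 -0.1027  0.0255] mean [ 0.6421 -0.1024] rgb [24.5 23.5 23.5]
side
[412. 260.] n 176 circ [ 0.6401 -0.1045  0.0253] mean [ 0.6393 -0.1058] rgb [19.5 22.  20.5]
```

>>> send_rows([
  {"dx": 0.013,"dy": -0.036,"dz": 0,"spin": 0},
  {"dx": 0.013,"dy": -0.036,"dz": 0,"spin": 0},
  {"dx": 0.013,"dy": -0.036,"dz": 0,"spin": 0},
  {"dx": 0.013,"dy": -0.036,"dz": 0,"spin": 0},
  {"dx": 0.013,"dy": -0.036,"dz": 0.01,"spin": 0},
  {"dx": 0,"dy": 0,"dz": 0.01,"spin": 0},
  {"dx": 0,"dy": 0,"dz": 0,"spin": 0},
  {"dx": 0,"dy": 0,"dz": 0,"spin": 0},
])

```text
clock: 9.6
tcp_pos: [0.4565, -0.0104, 0.0708]
tcp_rot: [3.13, 0.009, 1.436]
contact_force: [1.2, 0.2, -0.3]
width: 0.549
```

```bash
python3 -c "
from h import *
go(.4585,-.008,.04)"
```

```text
tcp [ 0.4565 -0.0104  0.0708] rot [3.13  0.009 1.436] tiltz [ 0.01 -0.01] w 0.549 F [ 1.2  0.2 -0.3] t 9.6 | move [0.0029 0.0013 0.0308] spin -0.004
```

>>> send_rows([
  {"dx": 0.0015,"dy": 0,"dz": 0.008,"spin": -0.002},
  {"dx": 0,"dy": 0,"dz": 0.008,"spin": 0},
  {"dx": 0,"dy": 0,"dz": 0.008,"spin": 0},
  {"dx": 0,"dy": 0,"dz": 0.005,"spin": 0},
  {"dx": 0,"dy": 0,"dz": 0,"spin": 0},
  {"dx": 0,"dy": 0,"dz": 0,"spin": 0},
])

```text
clock: 10.2
tcp_pos: [0.4622, -0.0114, 0.0399]
tcp_rot: [3.126, 0.009, 1.435]
contact_force: [0.1, -0.1, -0.5]
width: 0.552
```

```bash
python3 -c "
from h import *
go(.4585,-.008,.005)"
```

```text
tcp [ 0.4622 -0.0114  0.0399] rot [3.126 0.009 1.435] tiltz [ 0.014 -0.011] w 0.552 F [ 0.1 -0.1 -0.5] t 10.2 | move [ 0.0032 -0.0046  0.0348] spin -0.005
```

>>> send_rows([
  {"dx": 0.0025,"dy": -0.003,"dz": 0.008,"spin": -0.003},
  {"dx": 0.0005,"dy": -0.0015,"dz": 0.008,"spin": 0},
  {"dx": 0,"dy": -0.0015,"dz": 0.006,"spin": 0},
  {"dx": 0,"dy": -0.001,"dz": 0.005,"spin": 0},
  {"dx": 0,"dy": 0,"dz": 0,"spin": 0},
  {"dx": 0,"dy": 0,"dz": 0,"spin": 0},
])

```text
clock: 10.8
tcp_pos: [0.4553, -0.0073, 0.0106]
tcp_rot: [3.126, 0.009, 1.439]
contact_force: [-1.0, -0.6, -0.1]
width: 0.551
```

```bash
python3 -c "
from h import *
go(.4585,-.008,.005)"
```

```text
tcp [ 0.4553 -0.0073  0.0106] rot [3.126 0.009 1.439] tiltz [ 0.014 -0.011] w 0.551 F [-1.  -0.6 -0.1] t 10.8 | move [-0.0002  0.0031  0.0056] spin -0.001
```

>>> send_rows([
  {"dx": 0,"dy": 0.0022,"dz": 0.003,"spin": 0},
  {"dx": 0,"dy": 0,"dz": 0.0015,"spin": 0},
  {"dx": 0,"dy": 0,"dz": 0,"spin": 0},
  {"dx": 0,"dy": 0,"dz": 0,"spin": 0},
])

```text
clock: 11.2
tcp_pos: [0.4587, -0.0079, 0.0063]
tcp_rot: [3.124, 0.009, 1.439]
contact_force: [0.0, 0.3, -0.3]
width: 0.546
```

```bash
python3 -c "
from h import *
go(.4585,-.008,.005)"
```

```text
tcp [ 0.4587 -0.0079  0.0063] rot [3.124 0.009 1.439] tiltz [ 0.016 -0.011] w 0.546 F [ 0.   0.3 -0.3] t 11.2 | move [-0.0001 -0.0003  0.0013] spin -0.001
```

>>> send_rows([
  {"dx": 0,"dy": 0,"dz": 0,"spin": 0},
  {"dx": 0,"dy": 0,"dz": 0,"spin": 0},
  {"dx": 0,"dy": 0,"dz": 0,"spin": 0},
  {"dx": 0,"dy": 0,"dz": 0,"spin": 0},
  {"dx": 0,"dy": 0,"dz": 0,"spin": 0},
  {"dx": 0,"dy": 0,"dz": 0,"spin": 0},
], fingers=0)

```text
clock: 11.8
tcp_pos: [0.459, -0.008, 0.0067]
tcp_rot: [3.124, 0.009, 1.439]
contact_force: [0.3, -0.3, -0.0]
width: 0.313
```

```bash
python3 -c "
from h import *
go(.652,-.0325,.11)"
```

```text
tcp [ 0.459  -0.008   0.0067] rot [3.124 0.009 1.439] tiltz [ 0.017 -0.012] w 0.313 F [ 0.3 -0.3 -0. ] t 11.8 | move [ 1.000e-04  1.964e-01 -9.980e-02] spin -0.001
```

>>> send_rows([
  {"dx": 0,"dy": 0,"dz": -0.03,"spin": 0},
  {"dx": 0,"dy": 0,"dz": -0.03,"spin": 0},
  {"dx": 0,"dy": 0.01,"dz": -0.03,"spin": 0},
  {"dx": 0,"dy": 0.036,"dz": 0,"spin": 0},
  {"dx": 0,"dy": 0.036,"dz": 0,"spin": 0},
  {"dx": 0,"dy": 0.036,"dz": 0,"spin": 0},
  {"dx": 0,"dy": 0.036,"dz": 0,"spin": 0},
  {"dx": 0,"dy": 0.028,"dz": 0,"spin": 0},
])

```text
clock: 12.6
tcp_pos: [0.6384, -0.0302, 0.1012]
tcp_rot: [3.129, 0.009, 1.439]
contact_force: [0.1, -0.0, -0.8]
width: 0.31
```

>>> send_rows([
  {"dx": 0,"dy": 0,"dz": 0.008,"spin": 0},
  {"dx": 0,"dy": 0,"dz": 0.008,"spin": 0},
  {"dx": 0,"dy": 0,"dz": 0,"spin": 0},
  {"dx": 0,"dy": 0,"dz": 0,"spin": 0},
])

```text
clock: 13.0
tcp_pos: [0.6377, -0.0303, 0.0818]
tcp_rot: [3.133, 0.009, 1.439]
contact_force: [0.2, 0.5, -1.0]
width: 0.312
```

```bash
python3 -c "
from h import *
go(.653,-.032,.0387)"
```

```text
tcp [ 0.6377 -0.0303  0.0818] rot [3.133 0.009 1.439] tiltz [ 0.007 -0.01 ] w 0.312 F [ 0.2  0.5 -1. ] t 13.0 | move [0.0007 0.015  0.0433] spin -0.001
```

>>> send_rows([
  {"dx": 0.0004,"dy": 0.006,"dz": 0.008,"spin": 0},
  {"dx": 0,"dy": 0.005,"dz": 0.008,"spin": 0},
  {"dx": 0,"dy": 0,"dz": 0.008,"spin": 0},
  {"dx": 0,"dy": 0,"dz": 0.006,"spin": 0},
  {"dx": 0,"dy": 0,"dz": 0,"spin": 0},
  {"dx": 0,"dy": 0,"dz": 0,"spin": 0},
])

```text
clock: 13.6
tcp_pos: [0.647, -0.0311, 0.0488]
tcp_rot: [3.136, 0.009, 1.44]
contact_force: [-0.8, -0.1, 0.1]
width: 0.313
```

```bash
python3 -c "
from h import *
go(.653,-.032,.0387)"
```

```text
tcp [ 0.647  -0.0311  0.0488] rot [3.136 0.009 1.44 ] tiltz [ 0.005 -0.01 ] w 0.313 F [-0.8 -0.1  0.1] t 13.6 | move [0.     0.006  0.0101] spin -0.0
```

>>> send_rows([
  {"dx": 0,"dy": 0.004,"dz": 0.003,"spin": 0},
  {"dx": 0,"dy": 0.001,"dz": 0.003,"spin": 0},
  {"dx": 0,"dy": 0,"dz": 0.001,"spin": 0},
  {"dx": 0,"dy": 0,"dz": 0,"spin": 0},
  {"dx": 0,"dy": 0,"dz": 0,"spin": 0},
])

```text
clock: 14.1
tcp_pos: [0.6532, -0.0321, 0.0422]
tcp_rot: [3.134, 0.009, 1.44]
contact_force: [0.4, -1.0, -0.6]
width: 0.309
```

```bash
python3 -c "
from h import *
go(.653,-.032,.0387)"
```

```text
tcp [ 0.6532 -0.0321  0.0422] rot [3.134 0.009 1.44 ] tiltz [ 0.006 -0.01 ] w 0.309 F [ 0.4 -1.  -0.6] t 14.1 | move [ 0.0001 -0.0003  0.0035] spin -0.0
```

>>> send_rows([
  {"dx": 0,"dy": -0.0005,"dz": 0.002,"spin": 0},
  {"dx": 0,"dy": 0,"dz": 0.001,"spin": 0},
  {"dx": 0,"dy": 0,"dz": 0,"spin": 0},
  {"dx": 0,"dy": 0,"dz": 0,"spin": 0},
])

```text
clock: 14.5
tcp_pos: [0.6528, -0.032, 0.0393]
tcp_rot: [3.133, 0.009, 1.439]
contact_force: [-0.2, 0.2, -1.1]
width: 0.306
```

>>> send_rows([
  {"dx": 0,"dy": 0,"dz": 0,"spin": 0},
  {"dx": 0,"dy": 0,"dz": 0,"spin": 0},
  {"dx": 0,"dy": 0,"dz": 0,"spin": 0},
  {"dx": 0,"dy": 0,"dz": 0,"spin": 0},
], fingers=60)

```text
clock: 14.9
tcp_pos: [0.6531, -0.0321, 0.0397]
tcp_rot: [3.133, 0.009, 1.44]
contact_force: [-0.2, -0.8, 0.8]
width: 0.594
```

>>> send_rows([
  {"dx": 0,"dy": 0,"dz": -0.02,"spin": 0},
  {"dx": 0,"dy": 0,"dz": -0.03,"spin": 0},
  {"dx": 0,"dy": 0,"dz": -0.03,"spin": 0},
  {"dx": 0,"dy": 0,"dz": 0,"spin": 0},
  {"dx": 0,"dy": 0,"dz": 0,"spin": 0},
])

```text
clock: 15.4
tcp_pos: [0.651, -0.031, 0.1202]
tcp_rot: [3.137, 0.009, 1.44]
contact_force: [0.4, 0.6, -1.0]
width: 0.601
```

Run:
```python
from h import *
from station import r
go(.4625,.284,.12)
for n in("scene","side"):
    c=r.camera(n);print(n);tops(c,.057,.004,15,(.6,.7,-.14,.15))
```

```text
tcp [ 0.651  -0.031   0.1202] rot [3.137 0.009 1.44 ] tiltz [ 0.004 -0.009] w 0.601 F [ 0.4  0.6 -1. ] t 15.4 | move [ 0.2876 -0.2281 -0.0034] spin -0.0
scene
[271. 281.] n 126 circ [ 0.6411 -0.1027  0.0257] mean [ 0.6424 -0.1025] rgb [41.5 44.5 43. ]
[311. 285.] n 180 circ [ 0.6518 -0.0312  0.0306] mean [ 0.6531 -0.031 ] rgb [22.5 31.5 14. ]
side
[398. 230.] n 204 circ [ 0.6505 -0.0329  0.0339] mean [ 0.6497 -0.0342] rgb [25. 42. 27.]
[413. 260.] n 177 circ [ 0.6404 -0.1049  0.0257] mean [ 0.6394 -0.1059] rgb [22. 25. 23.]
```

>>> send_rows([
  {"dx": 0.035,"dy": -0.028,"dz": 0,"spin": 0},
  {"dx": 0.035,"dy": -0.028,"dz": 0,"spin": 0},
  {"dx": 0.035,"dy": -0.028,"dz": 0,"spin": 0},
  {"dx": 0.035,"dy": -0.028,"dz": 0,"spin": 0},
  {"dx": 0.035,"dy": -0.028,"dz": 0,"spin": 0},
  {"dx": 0.035,"dy": -0.028,"dz": 0,"spin": 0},
  {"dx": 0.035,"dy": -0.028,"dz": 0,"spin": 0},
  {"dx": 0.02,"dy": -0.016,"dz": 0,"spin": 0},
], fingers=72)

```text
clock: 16.3
tcp_pos: [0.4643, 0.2638, 0.1034]
tcp_rot: [-3.128, 0.015, 1.429]
contact_force: [0.4, -1.4, 0.1]
width: 0.715
```

>>> send_rows([
  {"dx": 0,"dy": 0,"dz": 0.01,"spin": 0},
  {"dx": 0,"dy": 0,"dz": 0.01,"spin": 0},
  {"dx": 0,"dy": 0,"dz": 0,"spin": 0},
  {"dx": 0,"dy": 0,"dz": 0,"spin": 0},
])

```text
clock: 16.7
tcp_pos: [0.4594, 0.2634, 0.0773]
tcp_rot: [-3.12, 0.02, 1.434]
contact_force: [-0.5, -0.1, 0.4]
width: 0.723
```

```bash
python3 -c "
from h import *
go(.4625,.2835,.005)"
```

```text
tcp [0.4594 0.2634 0.0773] rot [-3.12   0.02   1.434] tiltz [-0.024 -0.017] w 0.723 F [-0.5 -0.1  0.4] t 16.7 | move [0.0218 0.0018 0.0718] spin -0.006
```

>>> send_rows([
  {"dx": 0.01,"dy": 0,"dz": 0.01,"spin": -0.003},
  {"dx": 0.007,"dy": 0,"dz": 0.01,"spin": 0},
  {"dx": 0,"dy": 0,"dz": 0.01,"spin": 0},
  {"dx": 0,"dy": 0,"dz": 0.005,"spin": 0},
  {"dx": 0,"dy": 0,"dz": 0,"spin": 0},
  {"dx": 0,"dy": 0,"dz": 0,"spin": 0},
])

```text
clock: 17.3
tcp_pos: [0.463, 0.2785, 0.0379]
tcp_rot: [-3.119, 0.02, 1.432]
contact_force: [0.3, -0.3, 1.0]
width: 0.719
```

```bash
python3 -c "
from h import *
go(.4625,.2835,.005)"
```

```text
tcp [0.463  0.2785 0.0379] rot [-3.119  0.02   1.432] tiltz [-0.025 -0.017] w 0.719 F [ 0.3 -0.3  1. ] t 17.3 | move [ 0.0055 -0.0005  0.0328] spin -0.008
```

>>> send_rows([
  {"dx": 0.003,"dy": -0.001,"dz": 0.008,"spin": -0.004},
  {"dx": 0.001,"dy": -0.001,"dz": 0.008,"spin": 0},
  {"dx": 0,"dy": -0.001,"dz": 0.006,"spin": 0},
  {"dx": 0,"dy": 0,"dz": 0.004,"spin": 0},
  {"dx": 0,"dy": 0,"dz": 0,"spin": 0},
  {"dx": 0,"dy": 0,"dz": 0,"spin": 0},
])

```text
clock: 17.9
tcp_pos: [0.4599, 0.2829, 0.0102]
tcp_rot: [-3.12, 0.02, 1.436]
contact_force: [-0.0, -0.7, -0.2]
width: 0.722
```

```bash
python3 -c "
from h import *
go(.4625,.2835,.005)"
```

```text
tcp [0.4599 0.2829 0.0102] rot [-3.12   0.02   1.436] tiltz [-0.024 -0.017] w 0.722 F [-0.  -0.7 -0.2] t 17.9 | move [0.001  0.0026 0.0052] spin -0.004
```

>>> send_rows([
  {"dx": 0.0005,"dy": 0.0018,"dz": 0.003,"spin": -0.002},
  {"dx": 0,"dy": 0,"dz": 0.0015,"spin": 0},
  {"dx": 0,"dy": 0,"dz": 0,"spin": 0},
])

```text
clock: 18.2
tcp_pos: [0.4625, 0.2833, 0.0059]
tcp_rot: [-3.122, 0.019, 1.439]
contact_force: [-0.1, 0.4, -0.5]
width: 0.718
```

>>> send_rows([
  {"dx": 0,"dy": 0,"dz": 0,"spin": 0},
  {"dx": 0,"dy": 0,"dz": 0,"spin": 0},
  {"dx": 0,"dy": 0,"dz": 0,"spin": 0},
  {"dx": 0,"dy": 0,"dz": 0,"spin": 0},
  {"dx": 0,"dy": 0,"dz": 0,"spin": 0},
  {"dx": 0,"dy": 0,"dz": 0,"spin": 0},
], fingers=0)

```text
clock: 18.8
tcp_pos: [0.4629, 0.2834, 0.0063]
tcp_rot: [-3.122, 0.019, 1.438]
contact_force: [0.3, -0.4, 0.1]
width: 0.415
```

```bash
python3 -c "
from h import *
go(.6625,.0385,.11)"
```

```text
tcp [0.4629 0.2834 0.0063] rot [-3.122  0.019  1.438] tiltz [-0.021 -0.016] w 0.415 F [ 0.3 -0.4  0.1] t 18.8 | move [-0.2183  0.2282 -0.104 ] spin -0.002
```

>>> send_rows([
  {"dx": 0,"dy": 0,"dz": -0.03,"spin": 0},
  {"dx": 0,"dy": 0,"dz": -0.03,"spin": 0},
  {"dx": 0,"dy": 0,"dz": -0.03,"spin": 0},
  {"dx": 0,"dy": 0.02,"dz": -0.02,"spin": 0},
  {"dx": -0.02,"dy": 0.033,"dz": 0,"spin": 0},
  {"dx": -0.033,"dy": 0.033,"dz": 0,"spin": 0},
  {"dx": -0.034,"dy": 0.033,"dz": 0,"spin": 0},
  {"dx": -0.034,"dy": 0.033,"dz": 0,"spin": 0},
])

```text
clock: 19.6
tcp_pos: [0.5992, 0.1464, 0.1181]
tcp_rot: [-3.118, 0.019, 1.451]
contact_force: [0.4, 0.6, 0.1]
width: 0.418
```

>>> send_rows([
  {"dx": -0.034,"dy": 0.033,"dz": 0,"spin": 0},
  {"dx": -0.032,"dy": 0.02,"dz": 0,"spin": 0},
  {"dx": -0.01,"dy": 0,"dz": 0,"spin": 0},
  {"dx": 0,"dy": 0,"dz": 0,"spin": 0},
  {"dx": 0,"dy": 0,"dz": 0,"spin": 0},
])

```text
clock: 20.1
tcp_pos: [0.6462, 0.0557, 0.1169]
tcp_rot: [-3.118, 0.02, 1.443]
contact_force: [0.3, 0.1, -1.1]
width: 0.418
```

```bash
python3 -c "
from h import *
go(.6625,.0385,.0383)"
```

```text
tcp [0.6462 0.0557 0.1169] rot [-3.118  0.02   1.443] tiltz [-0.026 -0.017] w 0.418 F [ 0.3  0.1 -1.1] t 20.1 | move [-0.0134  0.0203  0.0784] spin 0.003
```

>>> send_rows([
  {"dx": -0.006,"dy": 0.008,"dz": 0.012,"spin": 0.001},
  {"dx": -0.004,"dy": 0.007,"dz": 0.012,"spin": 0},
  {"dx": 0,"dy": 0,"dz": 0.012,"spin": 0},
  {"dx": 0,"dy": 0,"dz": 0.01,"spin": 0},
  {"dx": 0,"dy": 0,"dz": 0,"spin": 0},
  {"dx": 0,"dy": 0,"dz": 0,"spin": 0},
])

```text
clock: 20.7
tcp_pos: [0.656, 0.0483, 0.0642]
tcp_rot: [-3.112, 0.019, 1.449]
contact_force: [-0.2, -0.8, -1.0]
width: 0.417
```

```bash
python3 -c "
from h import *
go(.6625,.0385,.0383)"
```

```text
tcp [0.656  0.0483 0.0642] rot [-3.112  0.019  1.449] tiltz [-0.031 -0.015] w 0.417 F [-0.2 -0.8 -1. ] t 20.7 | move [-0.0084  0.0084  0.0259] spin 0.009
```

>>> send_rows([
  {"dx": -0.005,"dy": 0.005,"dz": 0.006,"spin": 0.005},
  {"dx": -0.001,"dy": 0.001,"dz": 0.006,"spin": 0},
  {"dx": 0,"dy": 0,"dz": 0.005,"spin": 0},
  {"dx": 0,"dy": 0,"dz": 0,"spin": 0},
  {"dx": 0,"dy": 0,"dz": 0,"spin": 0},
])

```text
clock: 21.2
tcp_pos: [0.6619, 0.0407, 0.0468]
tcp_rot: [-3.114, 0.019, 1.444]
contact_force: [0.2, -1.1, -0.9]
width: 0.414
```

```bash
python3 -c "
from h import *
go(.6625,.0385,.0383)"
```

```text
tcp [0.6619 0.0407 0.0468] rot [-3.114  0.019  1.444] tiltz [-0.029 -0.015] w 0.414 F [ 0.2 -1.1 -0.9] t 21.2 | move [-0.002   0.0011  0.0085] spin 0.004
```

>>> send_rows([
  {"dx": -0.0014,"dy": 0.0006,"dz": 0.003,"spin": 0.002},
  {"dx": 0,"dy": 0,"dz": 0.003,"spin": 0},
  {"dx": 0,"dy": 0,"dz": 0.001,"spin": 0},
  {"dx": 0,"dy": 0,"dz": 0,"spin": 0},
  {"dx": 0,"dy": 0,"dz": 0,"spin": 0},
])

```text
clock: 21.7
tcp_pos: [0.6626, 0.039, 0.0399]
tcp_rot: [-3.116, 0.019, 1.442]
contact_force: [-0.4, 0.4, -0.1]
width: 0.416
```

```bash
python3 -c "
from h import *
go(.6625,.0385,.0383)"
```

```text
tcp [0.6626 0.039  0.0399] rot [-3.116  0.019  1.442] tiltz [-0.028 -0.015] w 0.416 F [-0.4  0.4 -0.1] t 21.7 | move [-0.0005  0.      0.0017] spin 0.002
```

>>> send_rows([
  {"dx": -0.0003,"dy": 0,"dz": 0.0012,"spin": 0},
  {"dx": 0,"dy": 0,"dz": 0,"spin": 0},
  {"dx": 0,"dy": 0,"dz": 0,"spin": 0},
])

```text
clock: 22.0
tcp_pos: [0.6627, 0.0388, 0.039]
tcp_rot: [-3.116, 0.019, 1.442]
contact_force: [0.8, -0.1, -0.6]
width: 0.414
```

>>> send_rows([
  {"dx": 0,"dy": 0,"dz": 0,"spin": 0},
  {"dx": 0,"dy": 0,"dz": 0,"spin": 0},
  {"dx": 0,"dy": 0,"dz": 0,"spin": 0},
  {"dx": 0,"dy": 0,"dz": 0,"spin": 0},
  {"dx": 0,"dy": 0,"dz": 0,"spin": 0},
], fingers=75)

```text
clock: 22.5
tcp_pos: [0.6634, 0.0388, 0.0398]
tcp_rot: [-3.118, 0.019, 1.442]
contact_force: [-0.4, -0.1, -0.4]
width: 0.748
```

>>> send_rows([
  {"dx": 0,"dy": 0,"dz": -0.02,"spin": 0},
  {"dx": 0,"dy": 0,"dz": -0.03,"spin": 0},
  {"dx": 0,"dy": 0,"dz": -0.03,"spin": 0},
  {"dx": 0,"dy": 0,"dz": 0,"spin": 0},
  {"dx": 0,"dy": 0,"dz": 0,"spin": 0},
])

```text
clock: 23.0
tcp_pos: [0.6639, 0.0401, 0.1201]
tcp_rot: [-3.113, 0.019, 1.442]
contact_force: [-0.7, 0.7, -1.3]
width: 0.749
```

Run:
```python
from h import *
from station import r
go(.4665,-.149,.12)
for n in("scene","side"):
    c=r.camera(n);print(n);tops(c,.057,.004,15,(.6,.7,-.14,.15))
```

```text
tcp [0.6639 0.0401 0.1201] rot [-3.113  0.019  1.442] tiltz [-0.031 -0.015] w 0.749 F [-0.7  0.7 -1.3] t 23.0 | move [-0.2129 -0.1713  0.009 ] spin 0.002
scene
[271. 281.] n 122 circ [ 0.6413 -0.1024  0.025 ] mean [ 0.642  -0.1025] rgb [51.5 53.  53. ]
[311. 285.] n 180 circ [ 0.6519 -0.0308  0.0295] mean [ 0.6531 -0.0309] rgb [57.  78.  32.5]
[353. 290.] n 298 circ [0.6622 0.0411 0.041 ] mean [0.665  0.0412] rgb [48. 18. 17.]
side
[384. 204.] n 291 circ [0.6619 0.0393 0.0422] mean [0.6599 0.0381] rgb [56. 30. 27.]
[398. 230.] n 206 circ [ 0.6504 -0.0327  0.0317] mean [ 0.6498 -0.0342] rgb [33. 76. 42.]
[413. 260.] n 173 circ [ 0.6398 -0.1052  0.0256] mean [ 0.6395 -0.1058] rgb [23. 26. 23.]
```

>>> send_rows([
  {"dx": -0.033,"dy": -0.027,"dz": 0,"spin": 0},
  {"dx": -0.033,"dy": -0.027,"dz": 0,"spin": 0},
  {"dx": -0.033,"dy": -0.027,"dz": 0,"spin": 0},
  {"dx": -0.033,"dy": -0.027,"dz": 0,"spin": 0},
  {"dx": -0.033,"dy": -0.027,"dz": 0,"spin": 0},
  {"dx": -0.025,"dy": -0.02,"dz": 0,"spin": 0},
  {"dx": 0,"dy": 0,"dz": 0,"spin": 0},
  {"dx": 0,"dy": 0,"dz": 0,"spin": 0},
], fingers=90)

```text
clock: 23.9
tcp_pos: [0.4717, -0.1303, 0.1145]
tcp_rot: [-3.092, 0.015, 1.444]
contact_force: [0.9, -0.1, 0.8]
width: 0.899
```

```bash
python3 -c "
from h import *
go(.4665,-.1495,.005)"
```

```text
tcp [ 0.4717 -0.1303  0.1145] rot [-3.092  0.015  1.444] tiltz [-0.051 -0.009] w 0.899 F [ 0.9 -0.1  0.8] t 23.9 | move [-0.0181  0.0027  0.1098] spin 0.004
```

>>> send_rows([
  {"dx": -0.008,"dy": 0,"dz": 0.025,"spin": 0.002},
  {"dx": -0.006,"dy": 0,"dz": 0.025,"spin": 0},
  {"dx": 0,"dy": 0,"dz": 0.015,"spin": 0},
  {"dx": 0,"dy": 0,"dz": 0,"spin": 0},
  {"dx": 0,"dy": 0,"dz": 0,"spin": 0},
])

```text
clock: 24.4
tcp_pos: [0.4702, -0.1415, 0.046]
tcp_rot: [-3.092, 0.013, 1.447]
contact_force: [0.0, 0.4, 0.2]
width: 0.901
```

```bash
python3 -c "
from h import *
go(.4665,-.1495,.005)"
```

```text
tcp [ 0.4702 -0.1415  0.046 ] rot [-3.092  0.013  1.447] tiltz [-0.051 -0.007] w 0.901 F [0.  0.4 0.2] t 24.4 | move [-0.0079 -0.0006  0.0412] spin 0.007
```

>>> send_rows([
  {"dx": -0.005,"dy": -0.0005,"dz": 0.01,"spin": 0.004},
  {"dx": -0.001,"dy": 0,"dz": 0.01,"spin": 0},
  {"dx": 0,"dy": -0.001,"dz": 0.008,"spin": 0},
  {"dx": 0,"dy": 0,"dz": 0.005,"spin": 0},
  {"dx": 0,"dy": 0,"dz": 0,"spin": 0},
  {"dx": 0,"dy": 0,"dz": 0,"spin": 0},
])

```text
clock: 25.0
tcp_pos: [0.4686, -0.1477, 0.0122]
tcp_rot: [-3.096, 0.014, 1.445]
contact_force: [0.2, 0.2, -0.6]
width: 0.895
```

```bash
python3 -c "
from h import *
go(.4665,-.1495,.006)"
```

```text
tcp [ 0.4686 -0.1477  0.0122] rot [-3.096  0.014  1.445] tiltz [-0.047 -0.008] w 0.895 F [ 0.2  0.2 -0.6] t 25.0 | move [-0.002  -0.0016  0.0063] spin 0.005
```

>>> send_rows([
  {"dx": -0.0014,"dy": -0.001,"dz": 0.003,"spin": 0.002},
  {"dx": 0,"dy": 0,"dz": 0.002,"spin": 0},
  {"dx": 0,"dy": 0,"dz": 0,"spin": 0},
])

```text
clock: 25.3
tcp_pos: [0.4677, -0.1495, 0.0076]
tcp_rot: [-3.098, 0.015, 1.442]
contact_force: [-1.3, 0.1, -0.0]
width: 0.898
```

>>> send_rows([
  {"dx": 0,"dy": 0,"dz": 0,"spin": 0},
  {"dx": 0,"dy": 0,"dz": 0,"spin": 0},
  {"dx": 0,"dy": 0,"dz": 0,"spin": 0},
  {"dx": 0,"dy": 0,"dz": 0,"spin": 0},
  {"dx": 0,"dy": 0,"dz": 0,"spin": 0},
  {"dx": 0,"dy": 0,"dz": 0,"spin": 0},
], fingers=0)

```text
clock: 25.9
tcp_pos: [0.4681, -0.1497, 0.0082]
tcp_rot: [-3.098, 0.015, 1.442]
contact_force: [-0.5, 0.2, -0.8]
width: 0.525
```

>>> send_rows([
  {"dx": 0,"dy": 0,"dz": -0.03,"spin": 0},
  {"dx": 0,"dy": 0,"dz": -0.04,"spin": 0},
  {"dx": 0,"dy": 0,"dz": -0.03,"spin": 0},
  {"dx": 0,"dy": 0,"dz": 0,"spin": 0},
  {"dx": 0,"dy": 0,"dz": 0,"spin": 0},
])

```text
clock: 26.4
tcp_pos: [0.4702, -0.1474, 0.1083]
tcp_rot: [-3.092, 0.013, 1.442]
contact_force: [0.1, -1.0, -1.3]
width: 0.521
```

```bash
python3 -c "
from h import *
go(.671,.1140,.11)"
```

```text
tcp [ 0.4702 -0.1474  0.1083] rot [-3.092  0.013  1.442] tiltz [-0.051 -0.006] w 0.521 F [ 0.1 -1.  -1.3] t 26.4 | move [ 0.2849  0.1652 -0.0135] spin 0.002
```

>>> send_rows([
  {"dx": 0.034,"dy": 0.02,"dz": -0.002,"spin": 0},
  {"dx": 0.034,"dy": 0.02,"dz": -0.002,"spin": 0},
  {"dx": 0.034,"dy": 0.02,"dz": -0.002,"spin": 0},
  {"dx": 0.034,"dy": 0.02,"dz": -0.002,"spin": 0},
  {"dx": 0.034,"dy": 0.02,"dz": -0.002,"spin": 0},
  {"dx": 0.034,"dy": 0.02,"dz": -0.002,"spin": 0},
  {"dx": 0.034,"dy": 0.02,"dz": 0,"spin": 0},
  {"dx": 0.02,"dy": 0.01,"dz": 0,"spin": 0},
])

```text
clock: 27.2
tcp_pos: [0.6475, 0.0951, 0.0889]
tcp_rot: [-3.065, 0.014, 1.434]
contact_force: [0.2, 0.2, -0.4]
width: 0.526
```

>>> send_rows([
  {"dx": 0,"dy": 0,"dz": 0.01,"spin": 0},
  {"dx": 0,"dy": 0,"dz": 0.01,"spin": 0},
  {"dx": 0,"dy": 0,"dz": 0,"spin": 0},
  {"dx": 0,"dy": 0,"dz": 0,"spin": 0},
])

```text
clock: 27.6
tcp_pos: [0.6401, 0.0958, 0.0583]
tcp_rot: [-3.051, 0.017, 1.437]
contact_force: [0.2, 0.6, -1.5]
width: 0.523
```

```bash
python3 -c "
from h import *
go(.6715,.114,.0402)"
```

```text
tcp [0.6401 0.0958 0.0583] rot [-3.051  0.017  1.437] tiltz [-0.092 -0.005] w 0.523 F [ 0.2  0.6 -1.5] t 27.6 | move [0.0226 0.0301 0.0151] spin -0.003
```

>>> send_rows([
  {"dx": 0,"dy": 0,"dz": -0.02,"spin": 0},
  {"dx": 0,"dy": 0,"dz": -0.02,"spin": 0},
  {"dx": 0,"dy": 0,"dz": -0.02,"spin": 0},
  {"dx": 0,"dy": 0,"dz": 0,"spin": 0},
  {"dx": 0,"dy": 0,"dz": 0,"spin": 0},
])

```text
clock: 28.1
tcp_pos: [0.6416, 0.09, 0.1176]
tcp_rot: [-3.045, 0.019, 1.429]
contact_force: [0.3, -0.4, -1.5]
width: 0.52
```

```bash
python3 -c "
from h import *
go(.6715,.114,.0402)"
```

```text
tcp [0.6416 0.09   0.1176] rot [-3.045  0.019  1.429] tiltz [-0.099 -0.005] w 0.52 F [ 0.3 -0.4 -1.5] t 28.1 | move [0.0295 0.0335 0.074 ] spin -0.011
```

>>> send_rows([
  {"dx": 0.004,"dy": 0.006,"dz": 0,"spin": 0},
  {"dx": 0.004,"dy": 0.006,"dz": 0,"spin": 0},
  {"dx": 0.004,"dy": 0.006,"dz": 0,"spin": 0},
  {"dx": 0.004,"dy": 0.006,"dz": 0,"spin": 0},
  {"dx": 0,"dy": 0,"dz": 0,"spin": 0},
  {"dx": 0,"dy": 0,"dz": 0,"spin": 0},
])

```text
clock: 28.7
tcp_pos: [0.6673, 0.1029, 0.1098]
tcp_rot: [-3.038, 0.02, 1.429]
contact_force: [-0.6, -0.7, -1.1]
width: 0.524
```

```bash
python3 -c "
from h import *
go(.6715,.114,.0402)"
```

```text
tcp [0.6673 0.1029 0.1098] rot [-3.038  0.02   1.429] tiltz [-0.105 -0.005] w 0.524 F [-0.6 -0.7 -1.1] t 28.7 | move [0.013  0.0097 0.0687] spin -0.011
```

>>> send_rows([
  {"dx": 0.008,"dy": 0.008,"dz": 0.02,"spin": -0.006},
  {"dx": 0,"dy": 0,"dz": 0.022,"spin": 0},
  {"dx": 0,"dy": 0,"dz": 0,"spin": 0},
  {"dx": 0,"dy": 0,"dz": 0,"spin": 0},
])

```text
clock: 29.1
tcp_pos: [0.6728, 0.1099, 0.067]
tcp_rot: [-3.039, 0.02, 1.435]
contact_force: [-0.6, -0.9, -0.6]
width: 0.523
```

```bash
python3 -c "
from h import *
from station import r
go(.6715,.114,.0402)
c=r.camera('side');cv2.imwrite('pics/s5.png',cv2.resize(c['frame'][90:330,280:520,::-1],(600,600)))"
```

```text
tcp [0.6728 0.1099 0.067 ] rot [-3.039  0.02   1.435] tiltz [-0.104 -0.006] w 0.523 F [-0.6 -0.9 -0.6] t 29.1 | move [0.0044 0.0009 0.0268] spin -0.005
```

View pics/s5.png

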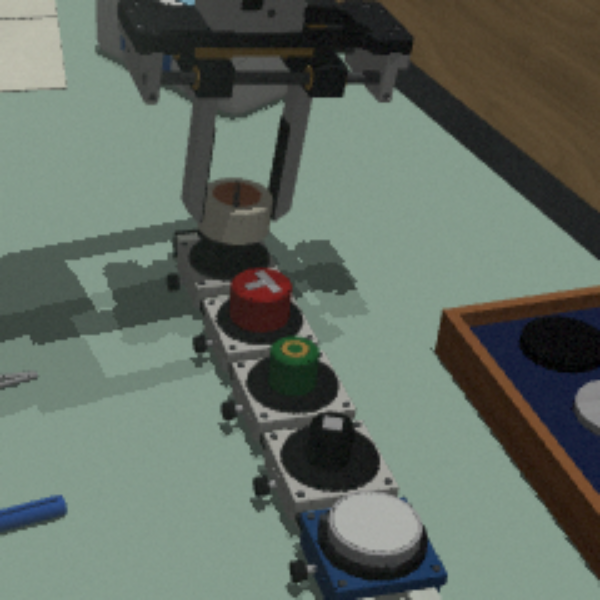

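The side view shows the ivory mount over the end carrier at (235,210), tilted about 6° with the tool. Red (262,300), green (295,365) and black (328,440) stand on their pads. I'll lower it until the far edge nearly touches.

>>> send_rows([
  {"dx": 0.003,"dy": 0,"dz": 0.006,"spin": -0.002},
  {"dx": 0,"dy": 0,"dz": 0.006,"spin": 0},
  {"dx": 0,"dy": 0,"dz": 0.005,"spin": 0},
  {"dx": 0,"dy": 0,"dz": 0,"spin": 0},
  {"dx": 0,"dy": 0,"dz": 0,"spin": 0},
])

```text
clock: 29.65
tcp_pos: [0.673, 0.1129, 0.052]
tcp_rot: [-3.044, 0.019, 1.437]
contact_force: [-0.3, -0.6, -1.3]
width: 0.524
```

```bash
python3 -c "
from h import *
go(.672,.114,.043)"
```

```text
tcp [0.673  0.1129 0.052 ] rot [-3.044  0.019  1.437] tiltz [-0.099 -0.006] w 0.524 F [-0.3 -0.6 -1.3] t 29.65 | move [ 0.0011 -0.0003  0.0091] spin -0.003
```

>>> send_rows([
  {"dx": 0.001,"dy": 0,"dz": 0.003,"spin": 0},
  {"dx": 0,"dy": 0,"dz": 0.003,"spin": 0},
  {"dx": 0,"dy": 0,"dz": 0.002,"spin": 0},
  {"dx": 0,"dy": 0,"dz": 0,"spin": 0},
  {"dx": 0,"dy": 0,"dz": 0,"spin": 0},
])

```text
clock: 30.15
tcp_pos: [0.6726, 0.1138, 0.0438]
tcp_rot: [-3.044, 0.019, 1.437]
contact_force: [0.7, -0.3, -0.7]
width: 0.524
```

```bash
python3 -c "
from h import *
go(.672,.114,.043)"
```

```text
tcp [0.6726 0.1138 0.0438] rot [-3.044  0.019  1.437] tiltz [-0.099 -0.006] w 0.524 F [ 0.7 -0.3 -0.7] t 30.15 | move [ 0.0001 -0.0005  0.0008] spin -0.003
```

>>> send_rows([
  {"dx": 0,"dy": -0.0003,"dz": 0.0015,"spin": 0},
  {"dx": 0,"dy": 0,"dz": 0.001,"spin": 0},
  {"dx": 0,"dy": 0,"dz": 0,"spin": 0},
])

```text
clock: 30.45
tcp_pos: [0.6723, 0.1139, 0.0416]
tcp_rot: [-3.045, 0.019, 1.437]
contact_force: [-0.3, -0.0, -0.6]
width: 0.524
```

>>> send_rows([
  {"dx": 0,"dy": 0,"dz": 0,"spin": 0},
  {"dx": 0,"dy": 0,"dz": 0,"spin": 0},
  {"dx": 0,"dy": 0,"dz": 0,"spin": 0},
  {"dx": 0,"dy": 0,"dz": 0,"spin": 0},
  {"dx": 0,"dy": 0,"dz": 0,"spin": 0},
], fingers=95)

```text
clock: 30.95
tcp_pos: [0.6732, 0.1138, 0.0426]
tcp_rot: [-3.047, 0.018, 1.437]
contact_force: [-0.4, -0.4, -0.0]
width: 0.913
```

>>> send_rows([
  {"dx": 0,"dy": 0,"dz": -0.02,"spin": 0},
  {"dx": 0,"dy": 0,"dz": -0.03,"spin": 0},
  {"dx": 0,"dy": 0,"dz": -0.04,"spin": 0},
  {"dx": -0.02,"dy": -0.04,"dz": -0.02,"spin": 0},
  {"dx": -0.02,"dy": -0.04,"dz": -0.02,"spin": 0},
  {"dx": -0.02,"dy": -0.04,"dz": -0.02,"spin": 0},
  {"dx": 0,"dy": 0,"dz": 0,"spin": 0},
  {"dx": 0,"dy": 0,"dz": 0,"spin": 0},
])

```text
clock: 31.75
tcp_pos: [0.5578, 0.07, 0.2077]
tcp_rot: [-3.044, 0.02, 1.437]
contact_force: [0.5, -0.8, -0.4]
width: 0.949
```

Run:
```python
from h import *
from station import r
go(.53,-.1,.3)
for n in("scene","side","wrist"):
    c=r.camera(n);print(n);tops(c,.057,.005,15,(.6,.72,-.14,.16))
    np.savez(f"pics/{n}2.npz",**c)
    if n!="scene": cv2.imwrite(f"pics/{n}2.png",c["frame"][:,:,::-1] if n!="side" else cv2.resize(c["frame"][90:390,220:520,::-1],(600,600)))
```

```text
tcp [0.5578 0.07   0.2077] rot [-3.044  0.02   1.437] tiltz [-0.099 -0.006] w 0.949 F [ 0.5 -0.8 -0.4] t 31.75 | move [-0.174  -0.0136 -0.088 ] spin -0.003
scene
[271. 281.] n 133 circ [ 0.6421 -0.1034  0.0266] mean [ 0.6427 -0.1024] rgb [40. 43. 40.]
[311. 286.] n 186 circ [ 0.6525 -0.0318  0.0308] mean [ 0.6535 -0.031 ] rgb [55. 80. 33.]
[353. 290.] n 331 circ [0.6626 0.0414 0.0402] mean [0.664  0.0417] rgb [116.  32.  30.]
[395. 293.] n 520 circ [0.6714 0.1144 0.0509] mean [0.6736 0.1143] rgb [148.  114.   96.5]
side
[372. 182.] n 391 circ [0.6709 0.1118 0.0542] mean [0.6688 0.1098] rgb [137.  90.  79.]
[384. 205.] n 307 circ [0.6608 0.0403 0.0422] mean [0.6597 0.0377] rgb [114.  35.  32.]
[397. 231.] n 222 circ [ 0.6496 -0.0322  0.032 ] mean [ 0.6493 -0.0347] rgb [33. 77. 42.]
[412. 261.] n 183 circ [ 0.64   -0.1046  0.0252] mean [ 0.6392 -0.106 ] rgb [21. 24. 23.]
wrist
[452. 170.] n 2316 circ [0.6725 0.1135 0.0502] mean [0.6721 0.1142] rgb [186. 124. 108.]
[444. 245.] n 1240 circ [0.6627 0.0408 0.0407] mean [0.6624 0.0416] rgb [155.  30.  26.]
```

View pics/wrist2.png

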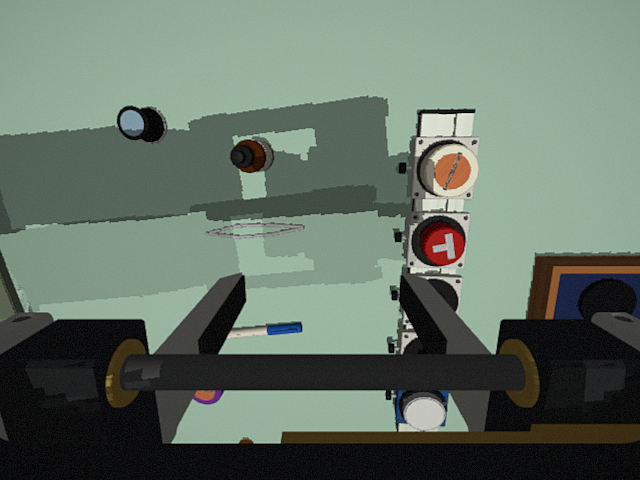

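View pics/side2.png

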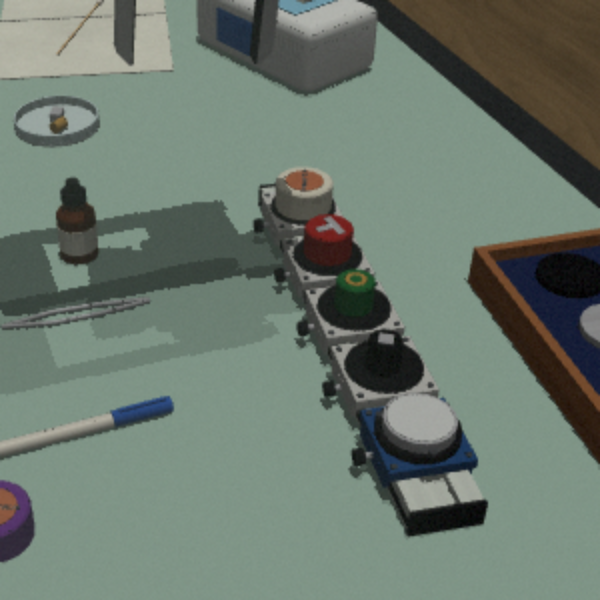

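All four stand upright in order: ivory (304,195), red (329,240), green (355,290), black (385,348), then the reference (420,425), with the bottle still up at (77,225). I'll check the bottle's position numerically and hand in.

Run:
```python
from h import *
for k in "02": 
    print(k);tops(dict(np.load(f"pics/side{k}.npz")),.044,.004,60,(.4,.55,.1,.2))
from station import r
print(r.hand_in())
```

```text
0
[257. 199.] n 120 circ [0.4743 0.1516 0.033 ] mean [0.4724 0.1431] rgb [56. 44. 35.]
2
[257. 199.] n 106 circ [0.4741 0.1508 0.033 ] mean [0.4725 0.1433] rgb [50.5 41.  33. ]
the job is handed in; nothing more can be done
None
```

The four mounts are on the rail, polished face up, in order from the reference block: 25 mm black, 30 mm green, 40 mm dark red, 50 mm ivory. I handed the job in at about 32 s on the robot clock, with the arm clear at a height of 0.2 m. No verdict came back.

**Last checks:** the final wrist and side views showed all four standing upright on their pads. Averaged over the scene and side cameras, each sits within about 2 mm of its pad centre; the worst is mount_25, at about 2 mm. Those two cameras disagree with each other by 2–3 mm, so that is as close as I can state it. The bottle moved less than 1 mm in the side view, and no reading at the end of a move showed more than about 2 N.

**What went less well:** the tool built up a tilt of about 6° over the moves, so mount_50 went down with its far edge first. It settled flat when released.

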